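# Clip the square adapter into the bench shaker

## Task

Take the square vial adapter (not the oblong one) by its post, set it into the square opening on top of the bench shaker with its sides square to the opening, and press it down until its two spring tabs snap under the edge and its top plate lies flat on the platform. Leave the oblong adapter where it is, and let go at the end.

Things in the scene. Friction and masses are not known exactly. Their poses are not given: they have to be found in the camera images.
- adapter_post (a point): Square clip-in adapter, loose, 84 mm high: white plate 78x78x6, four holes; grey post 22x22, 38 high, on its middle; skirt below, 40 deep, tapers 61x61 to 38x38 at foot; a steel spring tab on its +x and -x sides (70 over both, 10 below the plate), bent inward by an edge as it is pushed down. Point on post axis: 24 above plate top, 14 below post top, 70 above foot; z up, x, y square to the sides
- shaker_opening (a point): Bench shaker, fixed, white base 130x130 mm; opening 63x63 in its 108x108 aluminium top, which is 84 above the worktop. Point: opening's centre at top level; z up, x, y along its sides. Adapter fits all 4 ways round; let go in it up to 8 mm or 10 deg off it centres itself, resting on its tabs, plate 16 proud; about 14 N down on the post snaps it home: adapter_post 30 above this point, post top 44
- long_adapter_post (a point): Oblong adapter of another machine, loose, not wanted: white plate 62 (x) by 118 (y) mm with eight holes, the same grey post, two plain legs, no tabs, 84 mm high; too long for the opening. Point on the post's axis 24 mm above its plate. It stands beside the square adapter; they may change places

How it is judged:
By the outcome, as a careful person would: the job done as asked, in the order asked, and still so for the second after the job is handed in, with the robot touching nothing.
It also fails if it takes over 45 s, if anything falls off the work surface, if the arm or the gripper's body presses on something with over 40 N, if the wrist force passes 120 N, or if a joint passes its speed limit or range.

## Robot

A 6-joint arm with a two-finger parallel gripper is mounted at the origin on a cart in front of the work surface, level with it; the furniture and walls round the work are solid. World frame = base frame: x ahead of the robot, y to its left, z up, the work surface at z = 0. Lengths are in m, angles in rad, forces in N, time in s.
With the tool pointing down it reaches from about 0.35 to 0.975 m from the base axis. Payload 7.1 kg.
Tool frame: the origin (TCP) lies midway between the tips of the shut fingers; the grasp point (between the pads) lies 19 mm behind it; z points along the fingers, y is the line along which they close (so a half turn about z gives the same grasp; the last joint's range is limited). The gripper opens to 88 mm and grips with 3 to 60 N. Pads are 20 mm wide; open, the fingers measure 115 mm over their backs; the gripper's body (75 mm by 178 mm) begins 61 mm behind the grasp point.
Start: joints at [-1.271, 0.423, 1.63, -0, 1.089, -0.019], TCP at [0.196, -0.593, 0.223] pointing down, gripper open.
Joint ranges: [-3, 3], [-0.9, 2.11], [0.09, 2.58], [-1.31, 4.45], [0.11, 2.69], [-2.54, 2.54]. Speed limits (rad/s): [2.39, 2.39, 3.01, 3.14, 3.14, 3.14].

## Interface

Orientations are given as a unit quaternion [w, x, y, z].
In Python, from station import move_pose, movel, movej, command_gripper, wait, inverse_kinematics, read_camera, camera_info, MotionError, job_done, get_time, get_joint_pos, get_qvel, get_effort, get_tcp_pos, get_ee_rot, get_ft_force, get_ft_torque, get_grip_width, get_finger_force gives the robot as it stands. Calls block until the motion is done:
- move_pose(position, orientation): joint-space move of the TCP to a pose.
- movel(position, frame=None, v=0.15, until_force=None): straight line of the TCP; frame=None keeps the orientation; v is the mean speed in m/s. With until_force (N) it stops when the force on the tool has changed by that much, and returns True; else False.
- movej(angles): joint-space move.
- command_gripper(opening): opening from 0.0 (shut) to 1.0 (fully open); the grip force is fixed at half the most; returns when the fingers have stopped.
- wait(seconds).
- inverse_kinematics(position, orientation): joint angles nearest the present ones, or None.
- read_camera(name): name is "scene" or "top"; returns the picture (400x640x3 uint8, red, green, blue); there is no depth.
- camera_info(name): a dict with "intrinsics" (3x3 intrinsics, pixels), "T" (4x4, takes a point from camera to world coordinates). Camera axes: x right, y up, looking along -z (the intrinsics and any distortion apply to the point x, -y, -z); pixel columns grow to the right and rows downward; lengths in m; the calibration is good to about 2 mm. A picture is of the moment at which its call begins. camera_info takes no time and is no camera call.
A pose or a line that the arm cannot do raises MotionError and nothing moves.
- job_done(): hands the job in; it is judged then, once.
Readings, each from a call of its own:
- get_time(): time.
- get_joint_pos(): joint angles.
- get_qvel(): joint speeds.
- get_effort(): joint torques, N m.
- get_tcp_pos(): TCP position.
- get_ee_rot(): TCP orientation.
- get_ft_force(): force on the tool from outside, world axes, zero at the start.
- get_ft_torque(): the same for the moment, N m.
- get_grip_width(): opening from 0.0 (shut) to 1.0 (fully open).
- get_finger_force(): force on a finger pad.
Only numpy, scipy, OpenCV 4.12 (cv2) and the standard library are available. Lean on these libraries where they do the work, as an engineer would, in place of code of your own. Each camera call takes 0.05 s, during which the arm holds its last target. There are 200 camera calls.

## Working session

There is one attempt and no reset: what is moved stays moved. The work goes in short steps, each a Python script; the robot and the scene stay as the last script left them, time stands still between calls to the robot, and variables do not carry over. Pictures are saved under pics/ and viewed, at most 10 in all, crops included, and the job is handed in when it is done.

```bash
mkdir -p pics; python3 - <<'E'
from station import *
import cv2, numpy as np
for n in ("scene","top"):
    im=read_camera(n); cv2.imwrite(f"pics/{n}0.png",im[:,:,::-1])
    c=camera_info(n); print(n,{k:np.round(v,4).tolist() if not isinstance(v,str) else v for k,v in c.items()})
print(get_time(),get_ee_rot())
E
```

```text
scene {'intrinsics': [[393.2127, 0.0, 320.1884], [0.0, 393.2127, 205.9717], [0.0, 0.0, 1.0]], 'T': [[-0.8829, -0.3042, 0.3576, 0.8252], [0.4691, -0.6007, 0.6473, 0.5428], [0.0179, 0.7393, 0.6731, 0.7619], [0.0, 0.0, 0.0, 1.0]]}
top {'intrinsics': [[366.1812, 0.0, 321.3145], [0.0, 366.1812, 200.6165], [0.0, 0.0, 1.0]], 'T': [[0.0149, 0.9824, -0.1862, 0.3619], [-0.9998, 0.0169, 0.0095, -0.0507], [0.0125, 0.186, 0.9825, 0.9534], [0.0, 0.0, 0.0, 1.0]]}
0.1 [-6.76905297e-04  9.87324451e-01  1.58713459e-01 -9.06150935e-05]
```

View pics/scene0.png

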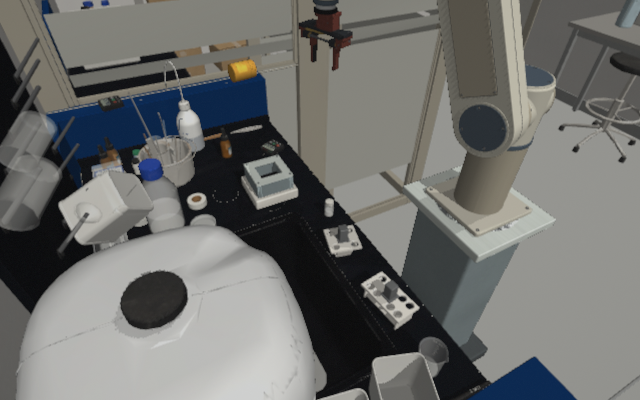

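View pics/top0.png

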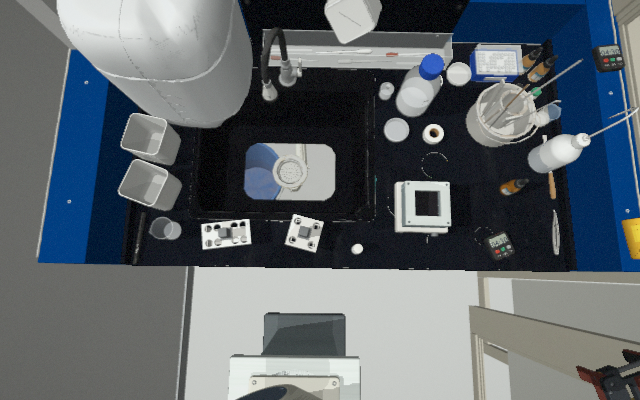

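Scene view: the shaker is at about (270,180), the square adapter at (343,238) and the oblong one at (390,295). Top view: the shaker is at about (425,205), the square adapter at (304,233) and the oblong one at (226,234). Next I'll enlarge these areas.

```bash
python3 - <<'E'
import cv2, numpy as np
t=cv2.imread("pics/top0.png"); s=cv2.imread("pics/scene0.png")
f=lambda im,x,y,w,h,k:cv2.resize(im[y:y+h,x:x+w],None,fx=k,fy=k,interpolation=cv2.INTER_NEAREST)
a=f(t,275,205,64,50,6); b=f(t,385,170,66,75,6)[:450]
c=f(s,315,213,64,50,6); d=f(s,235,145,66,75,6)[:450]
cv2.imwrite("pics/crop.png",np.hstack([np.vstack([a,c])[:600],np.vstack([cv2.resize(b,None,fx=.667,fy=.667),cv2.resize(d,None,fx=.667,fy=.667)])[:600]]))
E
```

```text
(no output)
```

View pics/crop.png

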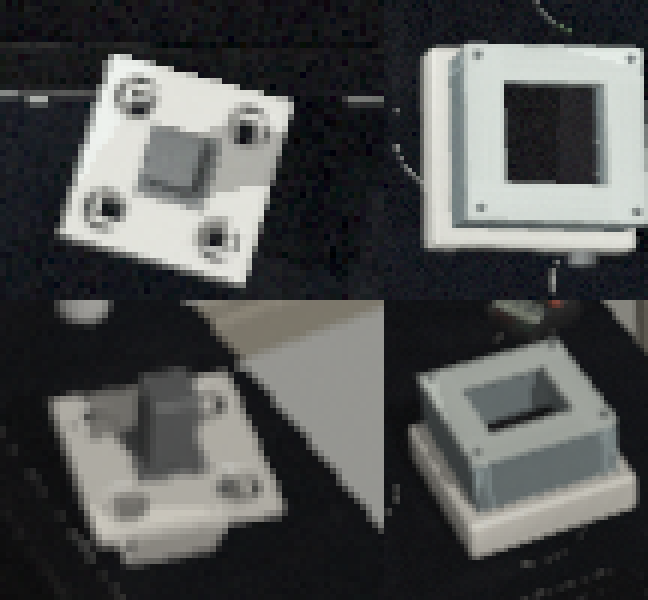

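Crop: top-view plate corners are about (292.5,214), (324,221), (316,252.5) and (285,244), and the post top is at (303.7,232). The opening spans about (415,190) to (441,216). The matching corners are visible in the scene view, so I can refine them and triangulate.

```bash
cat > geo.py <<'E'
import cv2, numpy as np
from station import camera_info
def cam(n):
    c=camera_info(n); T=np.array(c["T"]); return np.array(c["intrinsics"]),T
def P(n):
    K,T=cam(n); return K@np.diag([1,-1,-1])@np.linalg.inv(T)[:3]
def tri(a,b):
    X=cv2.triangulatePoints(P("top"),P("scene"),np.float64(a).T,np.float64(b).T); return (X[:3]/X[3]).T
def proj(n,X):
    h=P(n)@np.append(X,1); return h[:2]/h[2]
def onplane(n,px,z):
    K,T=cam(n); px=np.atleast_2d(px).astype(float)
    d=(np.c_[px,np.ones(len(px))]@np.linalg.inv(K).T*[1,-1,-1])@T[:3,:3].T
    return T[:3,3]+d*((z-T[2,3])/d[:,2])[:,None]
def ang90(q):  # side direction of a square, mod 90 deg
    e=np.roll(q,-1,0)-q; a=np.arctan2(e[:,1],e[:,0]); return np.angle(np.exp(4j*a).mean())/4, np.linalg.norm(e,axis=1)
def sub(path,p):
    g=cv2.imread(path,0); return cv2.cornerSubPix(g,np.float32(p).reshape(-1,1,2),(2,2),(-1,-1),(3,30,.01)).reshape(-1,2)
E
python3 - <<'E'
from geo import *
np.set_printoptions(precision=4,suppress=True)
sets={"plate":([(292.5,214.2),(323.8,221.3),(315.8,252.5),(284.7,244.2)],[(331.7,253.8),(323.3,229.3),(354.5,224.7),(362.5,248.8)]),
"open":([(415,190),(440.8,190.5),(440.8,216),(415,216)],[(260.8,178),(254.8,166.8),(275.3,163),(282.3,171.3)])}
for k,(a,b) in sets.items():
    for r in (0,1):
        if r: a=sub("pics/top0.png",a); b=sub("pics/scene0.png",b); print(a.ravel(),b.ravel())
        X=tri(a,b); print(k,"tri",X.mean(0),X[:,2],"ang,sides",*ang90(X[:,:2]))
        Y=onplane("top",a,X[:,2].mean()); print("  top on plane",Y.mean(0),*ang90(Y[:,:2]))
print("posttop",tri([(303.7,232)],[(343.3,227.7)]))
E
```

```text
plate tri [ 0.4505 -0.0169  0.0426] [0.0414 0.0459 0.0446 0.0384] ang,sides -0.24431236607234905 [0.0803 0.0814 0.0791 0.0778]
  top on plane [ 0.452  -0.0182  0.0426] -0.2274063764344907 [0.0806 0.08   0.0796 0.0772]
[293.3087 213.4939 323.4205 221.559  314.7796 252.2607 284.2406 243.4067] [331.4049 253.2811 322.8472 229.4052 352.7914 224.6821 362.0885 247.6304]
plate tri [ 0.452  -0.0169  0.0445] [0.0424 0.0456 0.046  0.0441] ang,sides -0.2548945300331232 [0.0788 0.0791 0.0787 0.0775]
  top on plane [ 0.4527 -0.0176  0.0445] -0.25821390912611714 [0.0782 0.079  0.0785 0.0777]
open tri [ 0.5241 -0.3175  0.0801] [0.0821 0.0798 0.0737 0.0851] ang,sides -0.030405415490228033 [0.062  0.0626 0.0635 0.0644]
  top on plane [ 0.5259 -0.3186  0.0801] -0.01608888553443987 [0.0634 0.0632 0.0626 0.0644]
[414.5811 190.219  440.8    190.5    440.8    216.     415.2686 214.7466] [260.6356 177.6293 254.0601 167.4323 274.2292 161.2319 281.4529 171.6902]
open tri [ 0.5253 -0.3176  0.0812] [0.0837 0.0767 0.0801 0.0843] ang,sides -0.03386314330511154 [0.0644 0.0629 0.0621 0.0614]
  top on plane [ 0.5264 -0.3182  0.0812] -0.01932794174782927 [0.0644 0.0631 0.0618 0.0606]
posttop [[ 0.4501 -0.018   0.0805]]
```

Measured against the given sizes: plate sides are 78–79 mm with the plate top at z ≈ 0.045 (expected 0.046). The post top is at about 0.081, and the opening is 62–64 mm wide at z ≈ 0.081. These agree, so I'll grasp now.

```bash
cat >> geo.py <<'E'
from station import *
down=lambda a:[0,float(np.cos(a/2)),float(np.sin(a/2)),0]
def shots(tag):
    for n in ("scene","top"): cv2.imwrite(f"pics/{n}{tag}.png",read_camera(n)[:,:,::-1])
def pair(tag,boxes,k):
    r=[cv2.resize(cv2.imread(f"pics/{n}{tag}.png")[y:y+h,x:x+w],(w*k,h*k),interpolation=cv2.INTER_CUBIC) for n,(x,y,w,h) in boxes.items()]
    cv2.imwrite(f"pics/pair{tag}.png",np.hstack(r))
def stat(m): print(m,"t",round(get_time(),2),"tcp",np.round(get_tcp_pos(),4),"w",round(float(get_grip_width()),3),"F",np.round(get_ft_force(),1),"ff",np.round(get_finger_force(),1))
E
python3 - <<'E'
from geo import *
q=down(1.314)
p=np.array([0.4515,-0.0172])
for z in (.2,.055): print(inverse_kinematics([*p,z],q))
move_pose([*p,.20],q); stat("above")
print(movel([*p,.055],v=.12,until_force=6)); stat("down")
command_gripper(0.0); stat("grip")
movel([*p,.20],v=.15); stat("lift")
shots("1"); pair("1",{"top":(240,150,130,130),"scene":(290,120,130,130)},3)
E
```

```text
[-6.44173564e-02  2.00205379e-01  2.01899143e+00 -4.44089210e-16
  9.22395842e-01  1.92378970e-01]
[-6.44173564e-02  4.69661507e-01  2.10104177e+00 -4.44089210e-16
  5.70889378e-01  1.92378970e-01]
above t 2.35 tcp [ 0.4518 -0.0178  0.2001] w 0.999 F [0.3 0.3 0.2] ff 0.0
False
down t 3.71 tcp [ 0.4519 -0.0173  0.0555] w 1.004 F [ 0.  -0.4 -0.5] ff 0.0
grip t 4.73 tcp [ 0.4515 -0.0172  0.0549] w 0.252 F [-0.6 -0.5 -1.3] ff 30.0
lift t 5.85 tcp [ 0.4509 -0.0172  0.1993] w 0.248 F [-0.2 -0.4  0.1] ff 30.0
```

View pics/pair1.png

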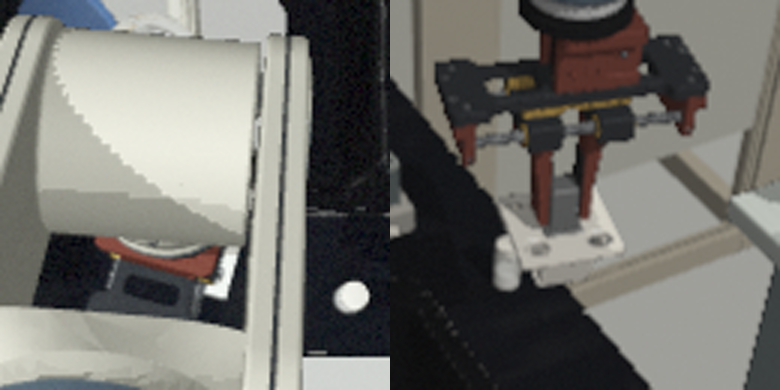

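The right half of the picture (scene camera) shows the square adapter held level by its post, at crop pixel (565,200) beside the vial. The 22 mm grip width matches the post. I'll carry it to just above the opening and check there.

```bash
python3 - <<'E'
from geo import *
q=down(1.547); p=[0.5258,-0.3180]
print(inverse_kinematics([*p,.22],q))
move_pose([*p,.22],q); movel([*p,.140],v=.12,until_force=8); stat("over")
shots("2"); pair("2",{"top":(370,140,130,130),"scene":(210,70,130,130)},3)
E
```

```text
[-5.63303169e-01  4.10762035e-01  1.65625348e+00 -4.44089210e-16
  1.07457714e+00 -5.39506842e-01]
over t 7.95 tcp [ 0.5263 -0.3181  0.1406] w 0.252 F [ 0.2 -0.5 -0.6] ff 30.0
```

View pics/pair2.png

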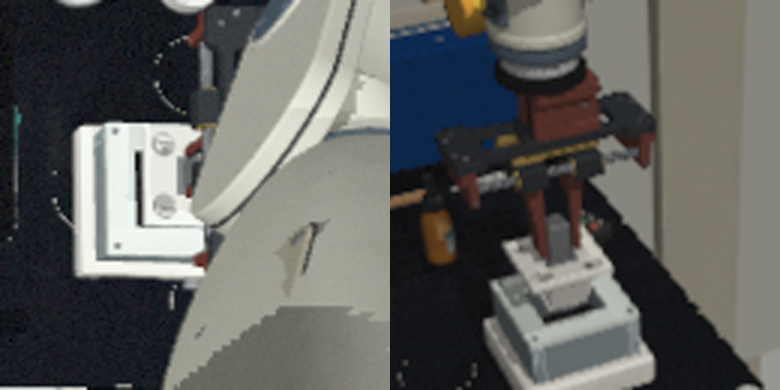

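The adapter hangs over the opening at crop pixel (560,280), with its sides parallel to the opening. I'll lower it onto its tabs, let go, back off and look.

```bash
python3 - <<'E'
from geo import *
p=[0.5258,-0.3180]
print(movel([*p,.110],v=.06,until_force=6)); stat("seat")
command_gripper(0.7); wait(.3); stat("open")
movel([*p,.21],v=.2); command_gripper(0.0); stat("up")
shots("3"); pair("3",{"top":(370,140,130,130),"scene":(210,100,130,130)},3)
E
```

```text
True
seat t 8.61 tcp [ 0.525  -0.3176  0.1084] w 0.247 F [-0.6 -0.3  4.6] ff 30.0
open t 9.68 tcp [ 0.5246 -0.3173  0.1081] w 0.702 F [ 0.2  0.5 -0.3] ff 0.0
up t 11.36 tcp [ 0.5258 -0.318   0.21  ] w 0.005 F [-0.8  0.4 -0.1] ff 0.0
```

View pics/pair3.png

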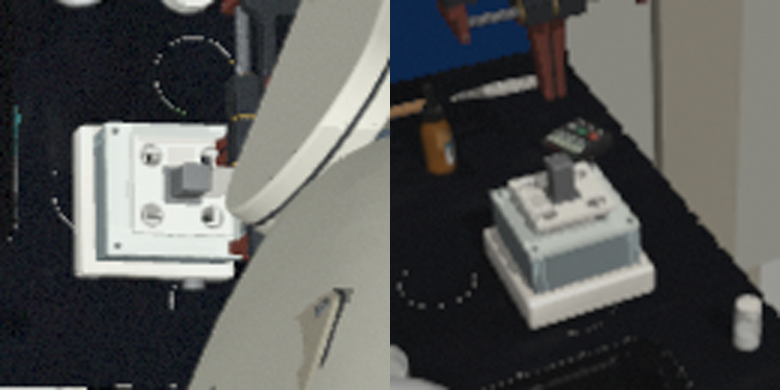

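The adapter rests in the opening, square to it and proud of the platform. The post top is at about (435,199) in the full top image. Next I'll press on the post top with the fingers shut.

```bash
python3 - <<'E'
from geo import *
print(onplane("top",(435,199),.138))
p=[0.5255,-0.3178]
movel([*p,.150],v=.12); 
print(movel([*p,.127],v=.025,until_force=28)); stat("press"); wait(.2); stat("hold")
movel([*p,.22],v=.15); stat("up")
move_pose([0.45,-0.02,.25],down(1.547))
shots("4"); pair("4",{"top":(370,140,130,130),"scene":(210,100,130,130)},3); stat("away")
E
```

```text
[[ 0.52470565 -0.3174513   0.138     ]]
False
press t 13.18 tcp [ 0.5253 -0.3177  0.1283] w 0.003 F [-4.2  2.3 15. ] ff 7.4
hold t 13.38 tcp [ 0.5253 -0.3177  0.1283] w 0.007 F [-4.7  3.  15.4] ff 7.4
up t 14.14 tcp [ 0.5249 -0.3174  0.2189] w 0.008 F [-0.2 -0.4  0.3] ff 0.0
away t 15.42 tcp [ 0.4506 -0.0209  0.2499] w 0.006 F [-0.4  0.2  0.5] ff 0.0
```

View pics/pair4.png

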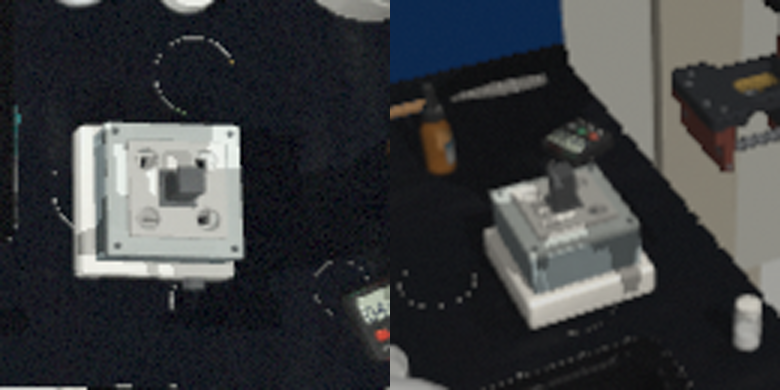

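The plate now looks flush with the platform, but that press only reached 15 N. A second, firmer press will show whether it is really home: contact should come straight at z ≈ 0.128 and be stiff.

```bash
python3 - <<'E'
from geo import *
p=[0.5252,-0.3176]
move_pose([*p,.20],down(1.547)); movel([*p,.140],v=.15)
print(movel([*p,.120],v=.02,until_force=3)); stat("touch")
print(movel([*p,.118],v=.02,until_force=27)); stat("press")
movel([*p,.20],v=.15)
move_pose([0.45,-0.02,.25],down(1.547)); stat("away")
shots("5"); pair("5",{"top":(390,170,65,65),"scene":(235,140,65,65)},6)
E
```

```text
True
touch t 17.79 tcp [ 0.5252 -0.3177  0.1284] w 0.006 F [0.  0.  5.2] ff 2.6
True
press t 18.06 tcp [ 0.5252 -0.3177  0.1284] w 0.005 F [-1.7  1.   6.4] ff 3.4
away t 19.88 tcp [ 0.4506 -0.0206  0.2499] w 0.002 F [ 0.6 -0.1 -0.8] ff 0.0
```

View pics/pair5.png

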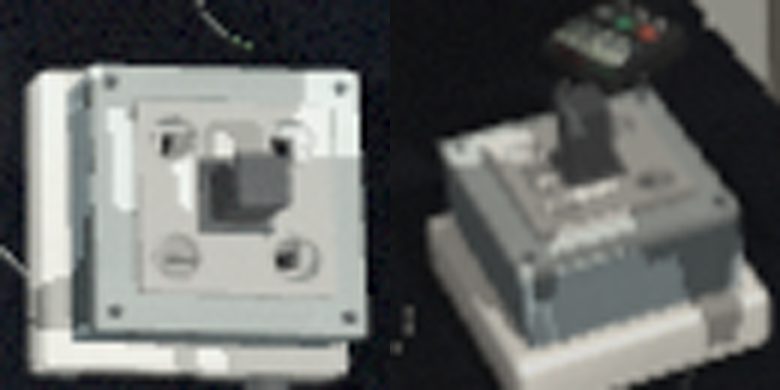

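With no load on it, the post top stands at 0.1284 and is stiff to the touch. That is the home height (0.084 + 0.044), so the tabs have snapped. The picture shows the plate flat and square around (215,195), with nothing touching it.

```bash
python3 -c "
from station import *
command_gripper(1.0); wait(.3); print(get_time()); print(job_done())"
```

```text
21.65
the job is handed in; nothing more can be done
None
```

The square adapter is snapped into the shaker with its plate flat and square to the opening, the gripper has let go, the arm never went near the oblong adapter, and I handed the job in at 21.7 s.

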